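# Snap the tack tub's lid shut

## Task

The green lid lies on the tack tub, but none of its four rim sections has been snapped on. With the fingertips, press round the rim section by section until all four have clicked down level with the lid's corners and stay there. Only press: do not lift, tip or shove the tub, leave everything else on the bench as it lies, and take the hand clear at the end.

Things in the scene. Friction and masses are not known exactly. Their poses are not given: they have to be found in the camera images.
- tub: Lidded plastic tub full of tacks, about 1.2 kg, standing loose on the bench: white rectangular tub (walls 152 x 116 mm) with a green lid, 164 mm (its x) by 128 mm (its y) over all. Origin at the centre of the underside, z up. The lid's four rounded corners are rigid, their top 78.5 mm above the bench.
- lid_center (a point): Centre of the lid's recessed middle panel (108 x 72 mm), on its top, 76 mm above the bench. Between the corners, cut free by slits, each side of the lid has one rim section, 28 mm wide, hinged at its inner edge 54 mm (x sides) or 36 mm (y sides) from the centre and 77 mm above the bench; open, its outer edge stands up to 9 mm proud of the corners.
- snap_a (a joint): Angle of the green rim section on the tub's +x side (short, 70 mm long): 0 = standing open, 0.35 rad = shut, level with the corners. It swings freely for the first third, then a catch resists (7 to 10 N pressed down on the black pad); past about 0.24 it snaps home against a firm stop and stays; let go earlier, it lifts again to about 0.13.
- snap_b (a joint): Angle of the green rim section on the tub's +y side (long, 106 mm long): 0 = standing open, 0.35 rad = shut, level with the corners. It swings freely for the first third, then a catch resists (7 to 10 N pressed down on the black pad); past about 0.24 it snaps home against a firm stop and stays; let go earlier, it lifts again to about 0.13.
- snap_c (a joint): Angle of the green rim section on the tub's -x side (short, 70 mm long): 0 = standing open, 0.35 rad = shut, level with the corners. It swings freely for the first third, then a catch resists (7 to 10 N pressed down on the black pad); past about 0.24 it snaps home against a firm stop and stays; let go earlier, it lifts again to about 0.13.
- snap_d (a joint): Angle of the green rim section on the tub's -y side (long, 106 mm long): 0 = standing open, 0.35 rad = shut, level with the corners. It swings freely for the first third, then a catch resists (7 to 10 N pressed down on the black pad); past about 0.24 it snaps home against a firm stop and stays; let go earlier, it lifts again to about 0.13.
- press_a (a point): Top centre of the black ribbed thumb pad (30 mm along the rim, 12 mm across) on the rim section of the tub's +x side, 20 mm outward from that section's hinge and so 74 mm from the tub's centre when shut. It moves with the section: about 86.5 mm above the bench standing open, 80 mm when shut.
- press_b (a point): Top centre of the black ribbed thumb pad (30 mm along the rim, 12 mm across) on the rim section of the tub's +y side, 20 mm outward from that section's hinge and so 56 mm from the tub's centre when shut. It moves with the section: about 86.5 mm above the bench standing open, 80 mm when shut.
- press_c (a point): Top centre of the black ribbed thumb pad (30 mm along the rim, 12 mm across) on the rim section of the tub's -x side, 20 mm outward from that section's hinge and so 74 mm from the tub's centre when shut. It moves with the section: about 86.5 mm above the bench standing open, 80 mm when shut.
- press_d (a point): Top centre of the black ribbed thumb pad (30 mm along the rim, 12 mm across) on the rim section of the tub's -y side, 20 mm outward from that section's hinge and so 56 mm from the tub's centre when shut. It moves with the section: about 86.5 mm above the bench standing open, 80 mm when shut.
- last: Steel cobbler's last, 3.2 kg, loose: round foot plate 110 mm across, post, foot-shaped top 240 mm long along its x, 165 mm high. Origin under the post's centre. To be left where it is.
- hammer: Loose hammer lying on the bench, ash handle, 280 mm long along its x. Origin on the bench below it. To be left where it is.
- tack_tin: Loose round brass tin, 75 mm across, 34 mm high. Origin under its centre. To be left where it is.
- polish_jar: Loose glass jar of polish with a black cap, 64 mm across, 55 mm high. Origin under its centre. To be left where it is.
- tip_box: Loose cardboard box of heel tips with a red top, 87 x 62 x 36 mm. Origin under its centre. To be left where it is.
- sole_offcut: Black rubber sole offcut lying flat, about 165 x 70 x 7 mm. Origin under its middle. To be left where it is.
- shoe_brush: Loose shoe brush, wooden back up, 150 x 50 x 47 mm. Origin under its centre. To be left where it is.
- vise: Blue bench vise bolted down, a worn boot heel clamped in its jaws; about 120 x 300 mm, 140 mm high, jaws and screw lined up along its y, screw handle at its -y end. Origin on the bench under its middle.
Things that resemble listed ones, but are neither listed nor needed, are in the scene too. There is more than one size of the tub; the job needs the middle-sized.

How it is judged:
By the outcome, as a careful person would: the job done as asked, in the order asked, and still so for the second after the job is handed in, with the robot touching nothing.
It also fails if it takes over 48 s, if anything falls off the work surface, if the arm or the gripper's body presses on something with over 40 N, if the wrist force passes 120 N, or if a joint passes its speed limit or range.

## Robot

A 6-joint arm with a two-finger parallel gripper is mounted at the origin on the work surface. World frame = base frame: x ahead of the robot, y to its left, z up, the work surface at z = 0. Lengths are in m, angles in rad, forces in N, time in s.
With the tool pointing down it reaches from about 0.25 to 0.725 m from the base axis. Payload 4 kg.
Tool frame: the origin (TCP) lies midway between the tips of the shut fingers; the grasp point (between the pads) lies 19 mm behind it; z points along the fingers, y is the direction in which the jaws open and shut (so a half turn about z gives the same grasp; the last joint's range is limited). The gripper opens to 85 mm and grips with 20 to 120 N. Pads are 22 mm wide; open, the fingers measure 114 mm over their backs; the gripper's body (76 mm by 85 mm) begins 54 mm behind the grasp point. The pads swing forward as they close: fully open they stand 13 mm farther back than shut.
Start: joints at [1.274, 0.241, 0.005, 1.335, 0, 1.571], TCP at [0.146, 0.478, 0.198] pointing down, gripper open.
Joint ranges: [-2.72, 2.72], [-1.05, 1.87], [-1.09, 1.28], [-1.99, 2.15], [-1.42, 1.44], [-3.14, 3.14]. Speed limits (rad/s): [2.79, 2.79, 3.14, 3.14, 3.14, 3.14].

## Interface

Orientations are given as a unit quaternion [x, y, z, w].
In Python, from workcell import bot, eyes, job gives the robot as it stands.
- The arm moves only by the shell command python3 -m crank 'ROWS'. ROWS is a JSON object of lists of equal length, an entry for each row: "dr": the turn, a rotation vector about the tool's x, y, z in rad, a list of three; "travel": the shift along the tool's x, y, z in m, a list of three; "hand": the finger opening in m, from 0 to 0.0854. In form: {"dr": [[wx, wy, wz], ...], "travel": [[x, y, z], ...], "hand": [hand, ...]}. A call has 1 to 10 rows; each row is the pose to reach, as a shift and turn from the pose commanded when the call began, along the tool's axes at that moment; what a row does not reach only later rows make up. A row lasts 1/8 s, in which the tool goes at most 62.5 mm and 10.7 degrees, less where a joint would pass 70% of its speed; a pose out of reach is approached as far as the arm can. A call with a gripper value outside its range is refused whole. The fingers move at their own pace and stop on an object; the grip force is fixed at half the most. Time passes only in rows, so rows that repeat a pose let the fingers close. It gives the time, the measured TCP pose, the force and the opening at its end, in the units of the state.
- bot.get_obs(): the state, without advancing time (a new reading comes with each control period).
- eyes.camera(name): name is "side" or "top" or "wrist"; returns a dict with "color" (384x512x3 uint8, red, green, blue), "K" (3x3 intrinsics, pixels), "R" (3x3) and "t" (3): a world point X has camera coordinates R X + t; the wrist camera has in their place "T_tool_cam" (4x4, takes a point from camera to tool coordinates, whose origin is the TCP and whose axes are the flange's). Camera axes: x right, y down, z forward; pixel columns grow to the right and rows downward; lengths in m; the calibration is good to about 2 mm. A picture is of the moment at which its call begins: read the wrist's pose just before it. There is no depth.
- job.job_done(): hands the job in, once; it reports no verdict.
The state is a dict: "clock": time; "joint_pos": joint angles; "joint_vel": joint speeds; "tau": joint torques, N m; "eef_pos": TCP position; "tool_rot": TCP orientation; "ft_force": force on the tool from outside, world axes, zero at the start; "ft_torque": the same for the moment, N m; "grip_width": finger opening in m.
Only numpy, scipy, OpenCV 4.12 (cv2) and the standard library are available. Lean on these libraries where they do the work, as an engineer would, in place of code of your own. Each camera call takes 0.05 s, during which the arm holds its last target.

## Working session

There is one attempt and no reset: what is moved stays moved. The work goes in short steps, Python scripts to look and compute and a shell command to move; the robot and the scene stay as the last step left them, time stands still between calls to the robot, and variables do not carry over. Pictures are saved under pics/ and viewed, and the job is handed in when it is done.

```bash
ls; mkdir -p pics
python3 - <<'E'
from workcell import bot,eyes,job
import cv2,json,numpy as np
print(bot.get_obs())
for n in ["side","top","wrist"]:
    c=eyes.camera(n)
    cv2.imwrite(f"pics/{n}0.png",c["color"][:,:,::-1])
    np.savez(f"{n}0.npz",**c)
    print(n,{k:np.round(v,4).tolist() for k,v in c.items() if k!="color"})
E
```

```text
pics
{'clock': 0.0, 'joint_pos': array([1.27400245e+00, 2.41408611e-01, 3.72884318e-03, 1.33518156e+00,
       3.88576385e-05, 1.57079149e+00]), 'joint_vel': array([ 0.00056426,  0.00029403, -0.00133195, -0.00039373, -0.00119466,
        0.00089799]), 'tau': array([-2.37254517e-04, -3.72318685e+01,  2.52407134e+01,  1.70592719e-02,
       -7.37150594e-05,  4.35635314e-06]), 'eef_pos': array([0.14601341, 0.47748293, 0.19751696]), 'tool_rot': array([ 1.47850430e-01,  9.89009193e-01, -1.01827826e-03, -1.71875699e-04]), 'ft_force': array([ 0.47295795, -0.50903337,  0.65990801]), 'ft_torque': array([ 0.03596535, -0.00295557,  0.05096396]), 'grip_width': 0.08558288820700218}
side {'K': [[448.4595, 0.0, 255.4498], [0.0, 448.4595, 192.6437], [0.0, 0.0, 1.0]], 'R': [[0.9955, -0.0942, -0.0018], [-0.0492, -0.5031, -0.8628], [0.0804, 0.8591, -0.5055]], 't': [-0.5341, 0.0918, 1.2468]}
top {'K': [[365.6032, 0.0, 250.5576], [0.0, 365.6032, 192.3419], [0.0, 0.0, 1.0]], 'R': [[0.018, -0.9998, -0.0132], [-0.9846, -0.0154, -0.174], [0.1738, 0.0161, -0.9846]], 't': [-0.0083, 0.5335, 1.2845]}
wrist {'K': [[293.3153, 0.0, 255.6794], [0.0, 293.3153, 191.445], [0.0, 0.0, 1.0]], 'T_tool_cam': [[-0.0008, -0.958, -0.2866, 0.0718], [1.0, -0.0005, -0.0011, 0.0], [0.0009, -0.2866, 0.958, -0.1751], [0.0, 0.0, 0.0, 1.0]]}
```

View pics/top0.png

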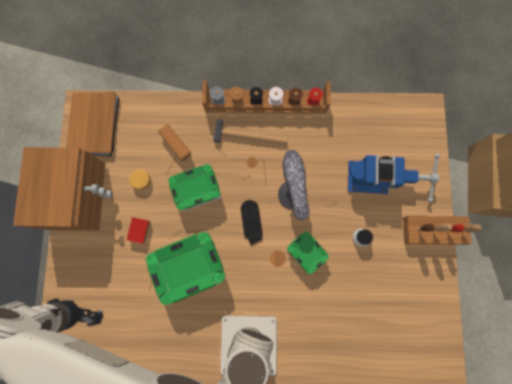

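View pics/side0.png

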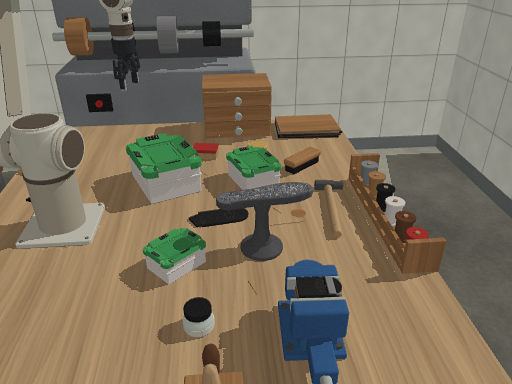

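View pics/wrist0.png

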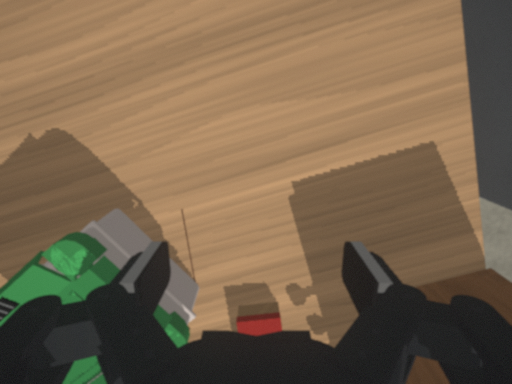

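Run:
```python
import cv2
t=cv2.imread("pics/top0.png");s=cv2.imread("pics/side0.png")
a=cv2.resize(t[152:222,155:235],None,fx=9,fy=8.5,interpolation=cv2.INTER_CUBIC)
a=cv2.resize(t[152:222,155:235],(640,560),interpolation=cv2.INTER_CUBIC)
cv2.imwrite("pics/topz.png",a)
b=cv2.resize(s[135:200,215:295],(640,520),interpolation=cv2.INTER_CUBIC)
cv2.imwrite("pics/sidez.png",b)
```

```text
(no output)
```

View pics/topz.png

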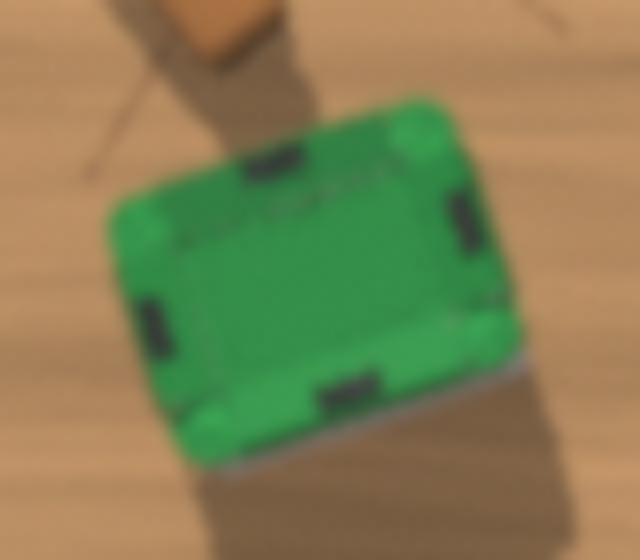

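View pics/sidez.png

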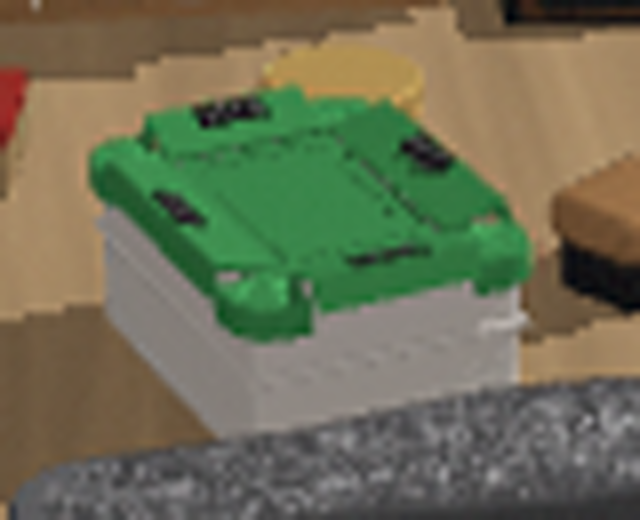

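```bash
cat > h.py <<'E'
import numpy as np
from scipy.optimize import least_squares
from scipy.spatial.transform import Rotation as Rn
def pads(p,ang=0.0):
    o=0.35-ang; r=20*np.cos(o)-3*np.sin(o); u=77+20*np.sin(o)+3*np.cos(o)
    L=np.array([[54+r,0,u],[0,36+r,u],[-54-r,0,u],[0,-36-r,u]])/1e3
    c,s=np.cos(p[2]),np.sin(p[2])
    return L@np.array([[c,s,0],[-s,c,0],[0,0,1]])+[p[0],p[1],0]
def proj(c,X):
    q=X@c["R"].T+c["t"]; q=q@c["K"].T
    return q[:,:2]/q[:,2:]
def unz(P,o): return (np.array(P)+.5)/8-.5+np.array(o)
E
python3 - <<'E'
from h import *
ct=dict(np.load("top0.npz"));cs=dict(np.load("side0.npz"))
# tub x along long direction; order +x,+y,-x,-y ; image right= -y world, up=+x
T=unz([(154,328),(348,391),(466,222),(275,162)],(155,152))
S=unz([(232,110),(180,207),(390,257),(428,153)],(215,135))
f=lambda p,m:np.concatenate([(proj(ct,pads(p))-T).ravel()*(m&1),(proj(cs,pads(p))-S).ravel()*(m>>1)])
for m in (1,2,3):
    r=least_squares(f,[.5,.2,1.8],args=(m,)); print(m,r.x,np.round(r.fun,1))
print(np.round(pads(r.x),4)); print(np.hypot(*pads(r.x)[:,:2].T))
# rough centers of others for z
def ray(c,u,z):
    d=c["R"].T@np.linalg.inv(c["K"])@[u[0],u[1],1];o=-c["R"].T@c["t"];return o+d*(z-o[2])/d[2]
for n,u,z in [("tin",(139,179),.034),("brushL",(160,128),.047),("brushR",(188,158),.047),("bigtubTR",(210,235),.1),("bigtubTL",(150,262),.1),("last",(292,155),.165),("last2",(300,218),.165),("hammer",(218,130),.03),("drawer",(104,190),.15),("drw",(75,150),.2),("box",(138,230),.036),("offc",(247,203),.01)]: print(n,np.round(ray(ct,u,z),3))
E
```

```text
1 [0.54632094 0.20320578 1.92010173] [ 0.3 -0.1 -0.1 -0.3 -0.2  0.2 -0.   0.2 -0.   0.  -0.   0.  -0.  -0.
 -0.   0. ]
2 [0.54789476 0.20422876 1.92767792] [ 0.  -0.  -0.  -0.  -0.  -0.  -0.  -0.  -0.   0.2  0.3 -0.  -0.2 -0.3
 -0.1  0.2]
3 [0.5471811  0.20338097 1.92381736] [ 0.3 -0.2 -0.1 -0.6 -0.2 -0.1 -0.1 -0.  -0.2  0.3  0.1  0.1 -0.5 -0.2
 -0.2  0.4]
[[0.5224 0.2707 0.0867]
 [0.4967 0.1848 0.0867]
 [0.572  0.136  0.0867]
 [0.5976 0.222  0.0867]]
[0.58835237 0.5299974  0.58794735 0.63751448]
tin [0.58  0.416 0.034]
brushL [0.775 0.347 0.047]
brushR [0.659 0.235 0.047]
bigtubTR [0.374 0.136 0.1  ]
bigtubTL [0.279 0.337 0.1  ]
last [ 0.643 -0.139  0.165]
last2 [ 0.43  -0.164  0.165]
hammer [0.776 0.129 0.03 ]
drawer [0.516 0.494 0.15 ]
drw [0.64  0.581 0.2  ]
box [0.391 0.406 0.036]
offc [0.5   0.014 0.01 ]
```

```bash
python3 -m crank '{"dr":[[0,0,0.12],[0,0,0.24],[0,0,0.36],[0,0,0.48],[0,0,0.6],[0,0,0.72],[0,0,0.84],[0,0,0.923],[0,0,0.923],[0,0,0.923]],"travel":[[-0.04,-0.0125,0],[-0.095,-0.03,0],[-0.15,-0.047,0],[-0.205,-0.064,0],[-0.26,-0.081,0],[-0.315,-0.098,0],[-0.37,-0.116,0],[-0.42,-0.131,0],[-0.4635,-0.145,0],[-0.4635,-0.145,0]],"hand":[0,0,0,0,0,0,0,0,0,0]}'
python3 - <<'E'
from workcell import bot,eyes
from h import *
import cv2
o=bot.get_obs();print(o)
c=eyes.camera("wrist")
np.savez("w1.npz",**c,p=o["eef_pos"],q=o["tool_rot"])
im=c["color"][:,:,::-1].copy()
R=Rn.from_quat(o["tool_rot"]).as_matrix();P=pads([.5472,.2034,1.9238])
T=c["T_tool_cam"];X=(P-o["eef_pos"])@R; X=(X-T[:3,3])@T[:3,:3]; q=X@c["K"].T; q=q[:,:2]/q[:,2:]
print(q)
cv2.imwrite("pics/w1r.png",im)
for u in q: cv2.drawMarker(im,tuple(int(v) for v in np.round(u)),(0,0,255),0,8)
cv2.imwrite("pics/w1.png",im)
E
```

```text
clock: 1.4
eef_pos: [0.549, 0.2016, 0.1972]
tool_rot: [0.575, 0.818, -0.001, -0.0]
ft_force: [-0.4, -0.3, 0.3]
grip_width: 0.0001
{'clock': 1.4, 'joint_pos': array([ 3.52110076e-01,  4.13172727e-01,  2.45284688e-01,  1.40396875e+00,
       -4.38691647e-04,  1.57658573e+00]), 'joint_vel': array([ 0.05348099, -0.03063816, -0.04150687,  0.01460439,  0.02691915,
        0.0160175 ]), 'tau': array([ -1.29231781, -45.36792397,  26.30347967,  -0.22290152,
        -0.20389143,  -0.10590158]), 'eef_pos': array([0.54900707, 0.20155982, 0.19717424]), 'tool_rot': array([ 5.74700066e-01,  8.18363920e-01, -5.60696575e-04, -1.21975843e-04]), 'ft_force': array([-0.42014   , -0.30269622,  0.28799545]), 'ft_torque': array([-0.00965527,  0.02209039,  0.04923156]), 'grip_width': 8.784559790225083e-05}
[[253.2871188  101.41297059]
 [200.32389888 176.77555564]
 [254.60898295 241.53445852]
 [307.72574139 176.01435471]]
```

View pics/w1.png

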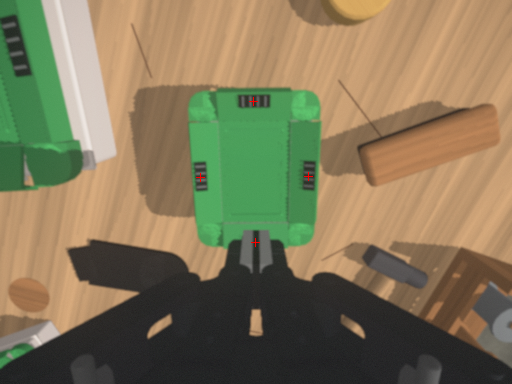

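```bash
cat > go.py <<'E'
from workcell import bot
from h import *
o=bot.get_obs();R=Rn.from_quat(o["tool_rot"]).as_matrix()
S=pads([.5472,.2034,1.9238],.25)
print(o["clock"],np.round(o["eef_pos"],4),np.round(o["ft_force"],1),"yaw err",np.round(np.arctan2(R[1,0],R[0,0])-1.9238,3), "tilt",R[:,2].round(3))
for n,s in zip("abcd",S): print(n,np.round((s+[0,0,.080-s[2]]-o["eef_pos"])@R,4))
E
python3 -m crank '{"dr":[[0,0,0]],"travel":[[0,0,0]],"hand":[0]}'; python3 go.py
```

```text
clock: 1.58
eef_pos: [0.5461, 0.2044, 0.1981]
tool_rot: [0.572, 0.82, -0.0, -0.001]
ft_force: [0.2, 0.1, 0.1]
grip_width: 0.0005
1.575 [0.5461 0.2044 0.1981] [0.2 0.1 0.1] yaw err -0.001 tilt [-0.001 -0.    -1.   ]
a [0.0723 0.0008 0.1181]
b [-0.0014 -0.0547  0.1181]
c [-0.0749  0.001   0.118 ]
d [-0.0013  0.0565  0.118 ]
```

```bash
python3 -m crank '{"dr":[[0,0,0],[0,0,0],[0,0,0],[0,0,0],[0,0,0],[0,0,0],[0,0,0],[0,0,0],[0,0,0],[0,0,0]],"travel":[[0.04,0,0.03],[0.073,0,0.075],[0.073,0,0.1],[0.073,0,0.107],[0.073,0,0.11],[0.073,0,0.113],[0.073,0,0.116],[0.073,0,0.118],[0.073,0,0.119],[0.073,0,0.119]],"hand":[0,0,0,0,0,0,0,0,0,0]}'; python3 go.py
```

```text
clock: 2.82
eef_pos: [0.522, 0.2724, 0.0794]
tool_rot: [0.573, 0.82, -0.0, -0.0]
ft_force: [-0.3, 0.1, -0.7]
grip_width: -0.0001
2.825 [0.522  0.2724 0.0794] [-0.3  0.1 -0.7] yaw err -0.002 tilt [-0. -0. -1.]
a [ 0.0002 -0.0002 -0.0006]
b [-0.0736 -0.0556 -0.0006]
c [-1.47e-01  1.00e-04 -6.00e-04]
d [-0.0733  0.0556 -0.0006]
```

```bash
python3 -m crank '{"dr":[[0,0,0],[0,0,0],[0,0,0],[0,0,0]],"travel":[[0,0,0.0006],[0,0,0.001],[0,0,0.0015],[0,0,0.0015]],"hand":[0,0,0,0]}'; python3 go.py|head -1
```

```text
clock: 3.32
eef_pos: [0.5219, 0.2725, 0.0778]
tool_rot: [0.573, 0.82, -0.0, -0.0]
ft_force: [0.3, -0.5, 0.2]
grip_width: 0.0001
3.325 [0.5219 0.2725 0.0778] [ 0.3 -0.5  0.2] yaw err -0.002 tilt [-0. -0. -1.]
```

Run:
```python
from workcell import bot,eyes
import cv2
c=eyes.camera("side")["color"][:,:,::-1]
cv2.imwrite("pics/s2.png",cv2.resize(c[110:200,205:305],(800,720)[:2] if 0 else (660,594),interpolation=cv2.INTER_CUBIC))
w=eyes.camera("wrist")["color"][:,:,::-1]; cv2.imwrite("pics/w2.png",w)
```

```text
(no output)
```

View pics/s2.png

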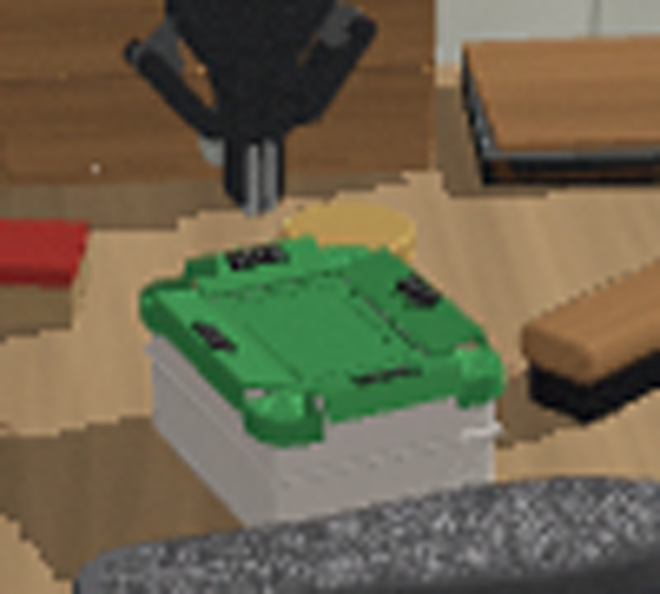

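View pics/w2.png

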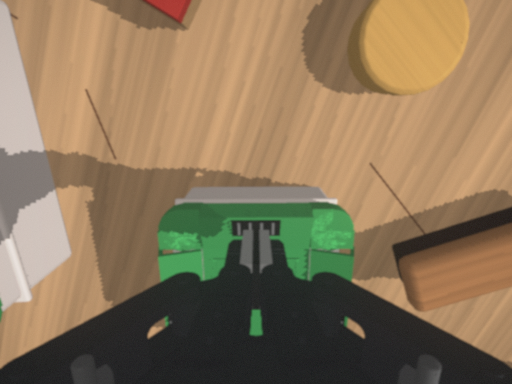

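Run:
```python
from workcell import bot
from h import *
o=bot.get_obs();cs=dict(np.load("side0.npz"));ct=dict(np.load("top0.npz"));w=dict(np.load("w1.npz"))
p=o["eef_pos"];print(p)
for dz in (-.02,0,.02,.04): print(dz,(proj(cs,np.array([p+[0,0,dz]]))-[205,110])*6.6)
print("pads open",(proj(cs,pads([.5472,.2034,1.9238]))-[205,110])*6.6)
T=w["T_tool_cam"]
for z in (0,-.013,-.019,-.03):
    X=(np.array([[0,0,z]])-T[:3,3])@T[:3,:3];q=X@w["K"].T;print(z,q[:,:2]/q[:,2:])
```

```text
[0.5219611  0.27247933 0.07792478]
-0.02 [[253.24054217 305.70946643]]
0 [[252.62543727 269.64346257]]
0.02 [[252.00189081 233.08249755]]
0.04 [[251.36972784 196.0163119 ]]
pads open [[253.46197818 255.13447265]
 [212.36141874 333.35849089]
 [381.50340593 372.92234415]
 [414.72383128 290.67215026]]
0 [[254.56488434 220.92536713]]
-0.013 [[254.48804886 229.2294258 ]]
-0.019 [[254.44879531 233.47178601]]
-0.03 [[254.36949296 242.04245396]]
```

Run:
```python
from workcell import bot,eyes
from h import *
import cv2
o=bot.get_obs();print(o["clock"],o["eef_pos"],o["joint_pos"],o["ft_force"])
c=eyes.camera("side");cs=c
im=cv2.resize(c["color"][90:190,200:310,::-1],(660,600),interpolation=cv2.INTER_CUBIC);cv2.imwrite("pics/s3.png",im)
c=eyes.camera("top");q=proj(c,o["eef_pos"][None])[0];print("top tcp",q,(q-[155,152])*8)
im=cv2.resize(c["color"][152:222,155:235,::-1],(640,560),interpolation=cv2.INTER_CUBIC);cv2.imwrite("pics/t3.png",im)
o=bot.get_obs()
w=eyes.camera("wrist");R=Rn.from_quat(o["tool_rot"]).as_matrix();T=w["T_tool_cam"]
im=w["color"][:,:,::-1].copy()
L=np.array([[x,y,z] for x in(.054,.082) for y in (-.064,-.035,.035,.064) for z in [.0785]]+[[.072,0,.0867],[.076,-.058,0],[.076,.058,0]])
yaw=1.9238;cc,s=np.cos(yaw),np.sin(yaw)
P=L@np.array([[cc,s,0],[-s,cc,0],[0,0,1]])+[.5472,.2034,0]
X=(P-o["eef_pos"])@R;X=(X-T[:3,3])@T[:3,:3];q=X@w["K"].T;q=q[:,:2]/q[:,2:]
for u in q: cv2.drawMarker(im,tuple(int(v) for v in np.round(u)),(0,0,255),0,8)
cv2.imwrite("pics/w3.png",cv2.resize(im[120:330,110:410],(800,560)))
```

```text
3.425 [0.5219611  0.27247933 0.07792478] [ 4.81126489e-01  4.88976077e-01  4.61974606e-02  1.12800467e+00
 -1.86068186e-05  1.70091921e+00] [-0.15586151 -0.07562972  0.28949859]
top tcp [174.13138758 192.86297831] [153.05110065 326.90382648]
```

View pics/w3.png

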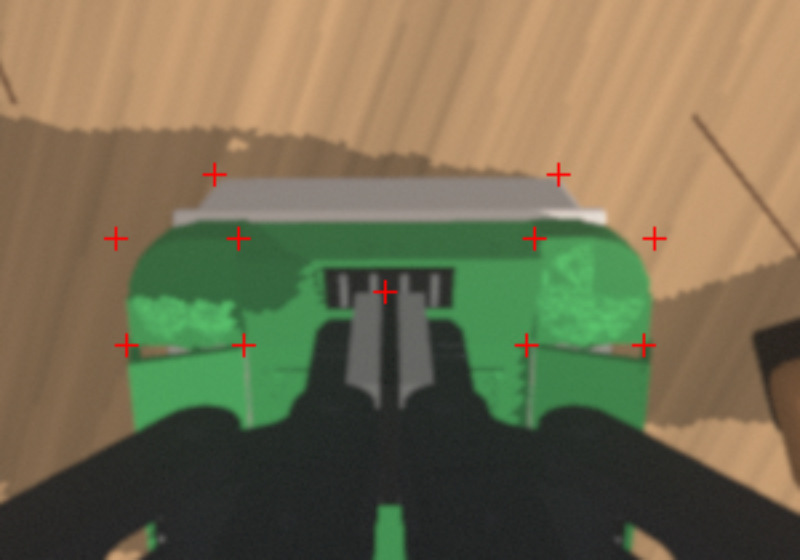

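View pics/t3.png

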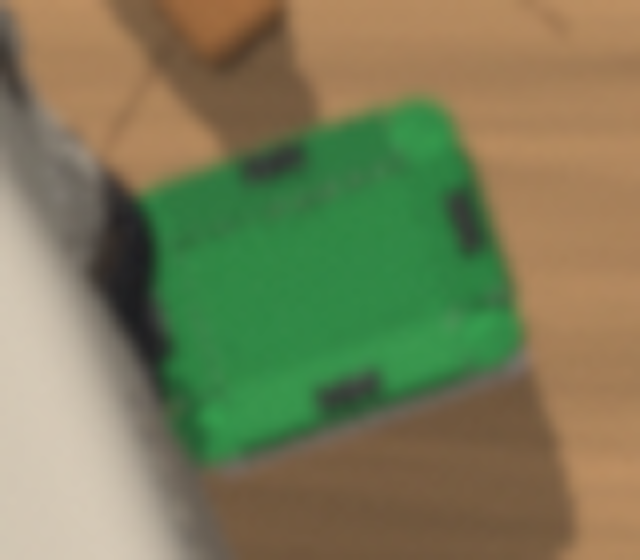

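View pics/s3.png

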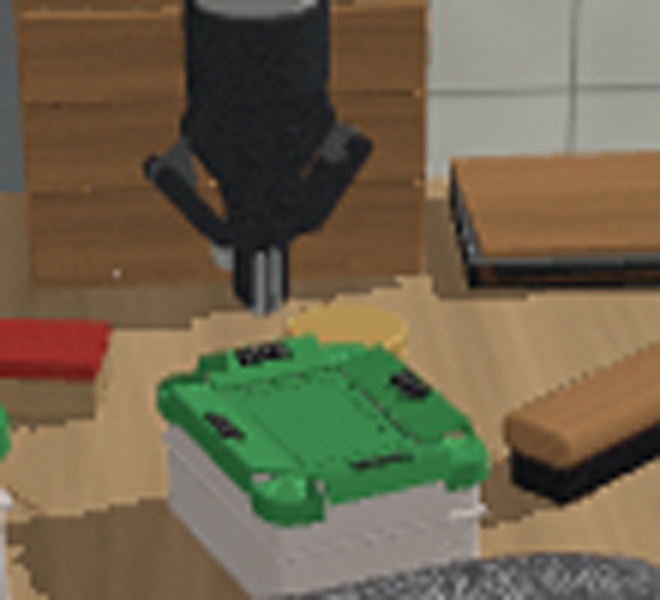

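Run:
```python
from h import *
import cv2
cs=dict(np.load("side0.npz"));ct=dict(np.load("top0.npz"));w=dict(np.load("w1.npz"))
p=np.array([.14601,.47748,.19752])
R=Rn.from_quat([.14785,.98901,-.001,0]).as_matrix()
for n,c in(("side",cs),("top",ct)):
  im=c["color"][:,:,::-1].copy()
  for z in(0,-.013,-.04): 
    for y in(-.0427,.0427):
      print(n,z,y,proj(c,(p+R@[0,y,z])[None]))
im=cs["color"][55:105,90:160,::-1];cv2.imwrite("pics/s0t.png",cv2.resize(im,(700,500),interpolation=cv2.INTER_CUBIC))
im=ct["color"][290:340,50:120,::-1];cv2.imwrite("pics/t0t.png",cv2.resize(im,(700,500),interpolation=cv2.INTER_CUBIC))
T=w["T_tool_cam"]
for x in(0,.011):
  for z in (0,-.01,-.02,-.03,-.04):
    X=(np.array([[x,0,z]])-T[:3,3])@T[:3,:3];q=X@w["K"].T;print("w",x,z,q[:,:2]/q[:,2:])
```

```text
side 0 -0.0427 [[125.93118689 103.40910533]]
side 0 0.0427 [[136.55911697  95.64378144]]
side -0.013 -0.0427 [[125.36896314  99.72630774]]
side -0.013 0.0427 [[136.0658501   92.09563802]]
side -0.04 -0.0427 [[124.18571173  91.97552278]]
side -0.04 0.0427 [[135.02834699  84.63272073]]
top 0 -0.0427 [[105.3076651  310.15002073]]
top 0 0.0427 [[ 79.69647143 301.15795623]]
top -0.013 -0.0427 [[103.56369461 310.76327459]]
top -0.013 0.0427 [[ 77.66716426 301.6646159 ]]
top -0.04 -0.0427 [[ 99.80962256 312.08336528]]
top -0.04 0.0427 [[ 73.29969952 302.75504629]]
w 0 0 [[254.56488434 220.92536713]]
w 0 -0.01 [[254.50672968 227.21048076]]
w 0 -0.02 [[254.44199392 234.20685118]]
w 0 -0.03 [[254.36949296 242.04245396]]
w 0 -0.04 [[254.28774044 250.87792557]]
w 0.011 0 [[254.53126009 204.74796354]]
w 0.011 -0.01 [[254.47022754 210.26409614]]
w 0.011 -0.02 [[254.40215698 216.4163259 ]]
w 0.011 -0.03 [[254.32575652 223.32141304]]
w 0.011 -0.04 [[254.23939751 231.12655642]]
```

View pics/s0t.png

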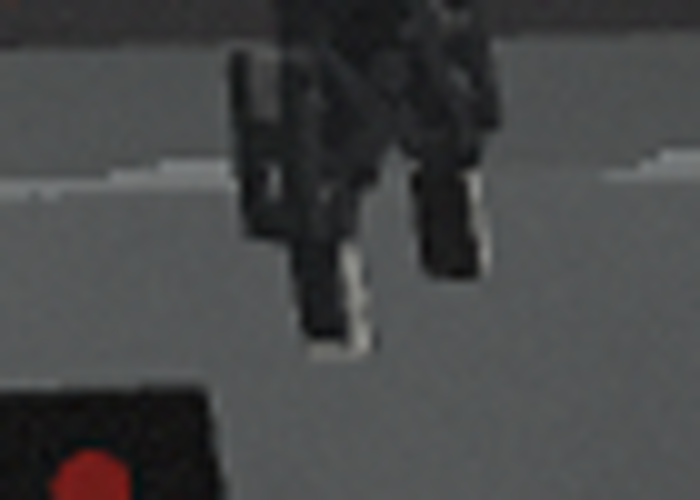

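View pics/t0t.png

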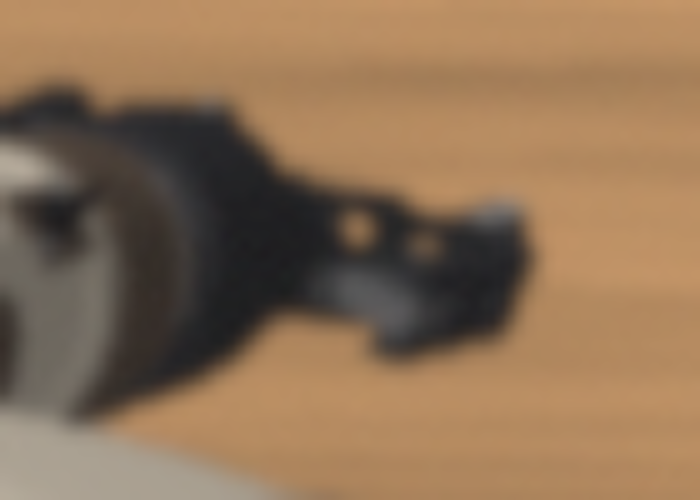

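```bash
python3 -m crank '{"dr":[[0,0,0],[0,0,0],[0,0,0],[0,0,0],[0,0,0]],"travel":[[0,0,0.008],[0,0,0.015],[0,0,0.019],[0,0,0.021],[0,0,0.021]],"hand":[0,0,0,0,0]}'; python3 go.py|head -1
python3 - <<'E'
from workcell import bot,eyes
import cv2
c=eyes.camera("side")["color"][:,:,::-1]
cv2.imwrite("pics/s4.png",cv2.resize(c[90:190,200:310],(660,600),interpolation=cv2.INTER_CUBIC))
w=eyes.camera("wrist")["color"][:,:,::-1]; cv2.imwrite("pics/w4.png",cv2.resize(w[120:330,110:410],(800,560)))
E
```

```text
clock: 4.2
eef_pos: [0.5219, 0.2724, 0.0567]
tool_rot: [0.573, 0.82, -0.0, -0.0]
ft_force: [0.4, -0.8, -0.2]
grip_width: -0.0002
4.2 [0.5219 0.2724 0.0567] [ 0.4 -0.8 -0.2] yaw err -0.002 tilt [-0. -0. -1.]
```

View pics/s4.png

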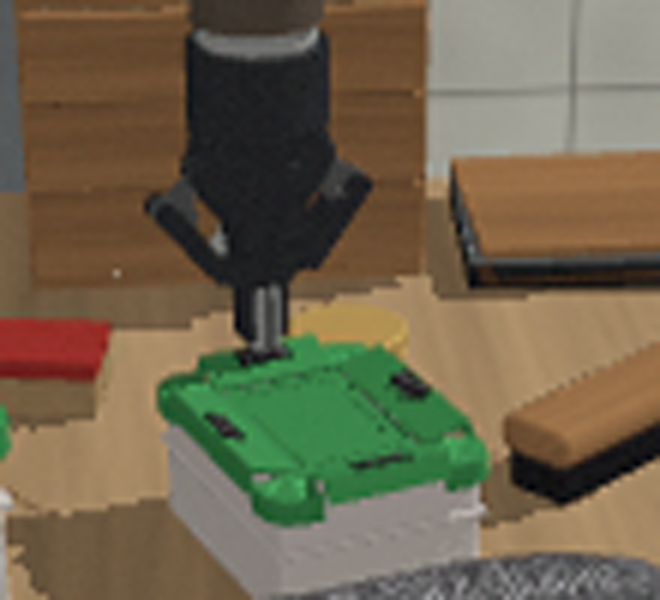

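View pics/w4.png

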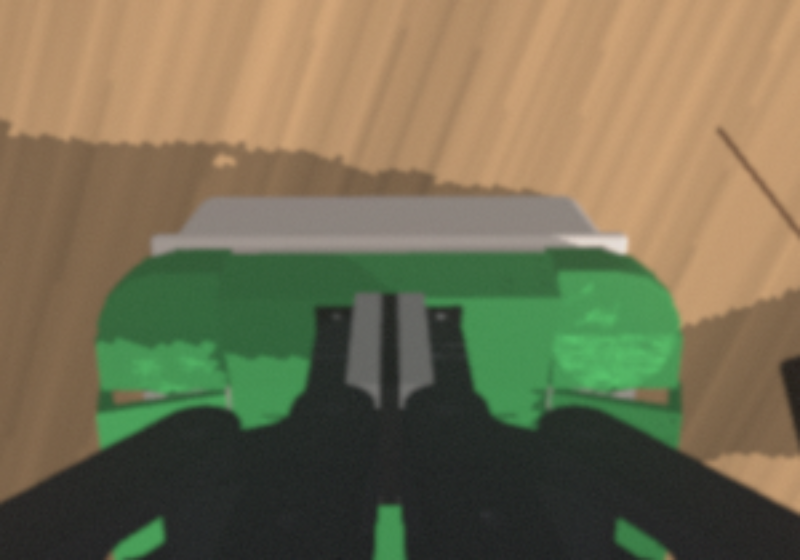

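```bash
python3 -m crank '{"dr":[[0,0,0],[0,0,0],[0,0,0],[0,0,0],[0,0,0],[0,0,0]],"travel":[[0,0,0.001],[0,0,0.002],[0,0,0.003],[0,0,0.004],[0,0,0.005],[0,0,0.005]],"hand":[0,0,0,0,0,0]}'; python3 go.py|head -1
```

```text
clock: 5.05
eef_pos: [0.522, 0.2728, 0.0521]
tool_rot: [0.573, 0.82, 0.0, -0.0]
ft_force: [-0.7, 0.6, 0.9]
grip_width: -0.0001
5.05 [0.522  0.2728 0.0521] [-0.7  0.6  0.9] yaw err -0.002 tilt [ 0.     0.001 -1.   ]
```

```bash
python3 -m crank '{"dr":[[0,0,0],[0,0,0],[0,0,0],[0,0,0]],"travel":[[0,0,0.001],[0,0,0.002],[0,0,0.003],[0,0,0.003]],"hand":[0,0,0,0]}'; python3 go.py|head -1
```

```text
clock: 5.55
eef_pos: [0.5218, 0.2719, 0.0483]
tool_rot: [0.573, 0.82, -0.001, 0.0]
ft_force: [0.1, -0.7, 0.5]
grip_width: 0.0002
5.55 [0.5218 0.2719 0.0483] [ 0.1 -0.7  0.5] yaw err -0.002 tilt [-0.    -0.001 -1.   ]
```

```bash
python3 -m crank '{"dr":[[0,0,0],[0,0,0],[0,0,0]],"travel":[[0,0,0.001],[0,0,0.002],[0,0,0.002]],"hand":[0,0,0]}'; python3 go.py|head -1
python3 - <<'E'
from workcell import bot,eyes
import cv2
c=eyes.camera("side")["color"][:,:,::-1]
cv2.imwrite("pics/s5.png",cv2.resize(c[90:190,200:310],(660,600),interpolation=cv2.INTER_CUBIC))
w=eyes.camera("wrist")["color"][:,:,::-1]; cv2.imwrite("pics/w5.png",cv2.resize(w[120:330,110:410],(800,560)))
E
```

```text
clock: 5.92
eef_pos: [0.5219, 0.2721, 0.0472]
tool_rot: [0.573, 0.82, -0.0, 0.0]
ft_force: [-1.0, -1.6, 3.7]
grip_width: 0.0001
5.925 [0.5219 0.2721 0.0472] [-1.  -1.6  3.7] yaw err -0.002 tilt [ 0.    -0.001 -1.   ]
```

View pics/s5.png

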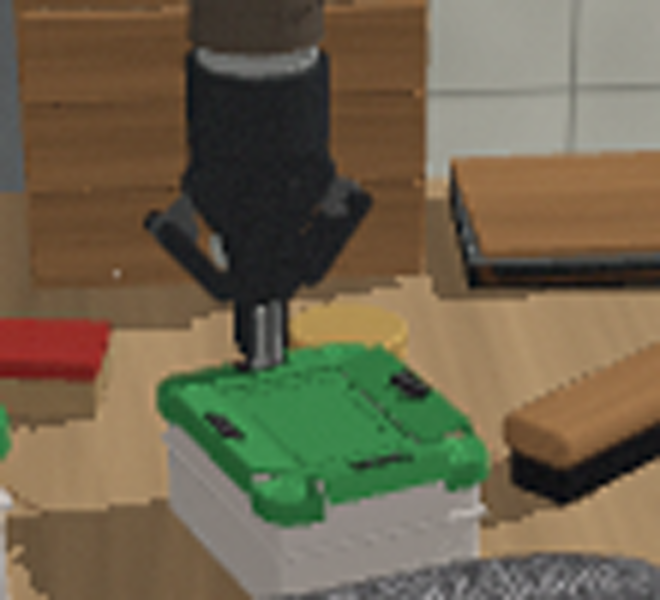

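View pics/w5.png

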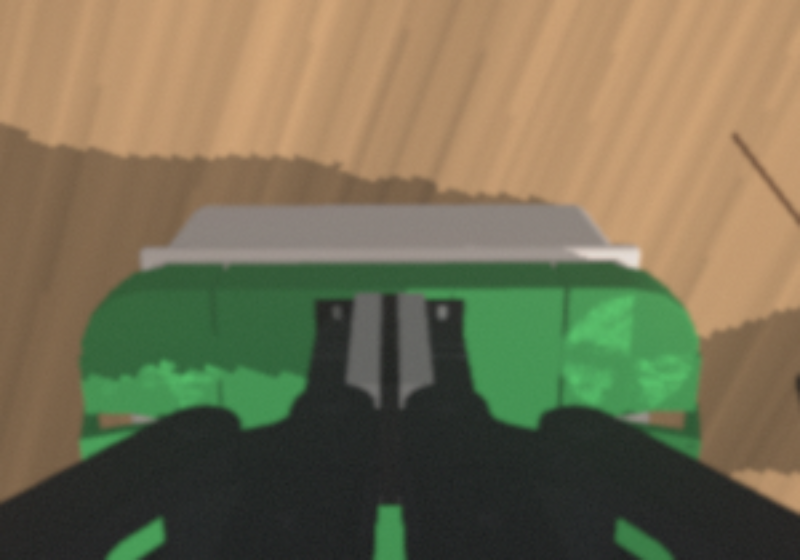

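```bash
python3 -m crank '{"dr":[[0,0,0],[0,0,0],[0,0,0]],"travel":[[0,0,0.001],[0,0,0.0015],[0,0,0.0015]],"hand":[0,0,0]}'; python3 go.py|head -1
```

```text
clock: 6.4
eef_pos: [0.5221, 0.2722, 0.047]
tool_rot: [0.573, 0.82, 0.0, 0.0]
ft_force: [-3.9, -3.3, 12.0]
grip_width: 0.0002
6.4 [0.5221 0.2722 0.047 ] [-3.9 -3.3 12. ] yaw err -0.002 tilt [ 0.001 -0.    -1.   ]
```

```bash
python3 -m crank '{"dr":[[0,0,0],[0,0,0],[0,0,0],[0,0,0],[0,0,0],[0,0,0],[0,0,0]],"travel":[[0,0,-0.015],[0,0,-0.03],[-0.03,-0.022,-0.035],[-0.0736,-0.0556,-0.035],[-0.0736,-0.0556,-0.025],[-0.0736,-0.0556,-0.012],[-0.0736,-0.0556,-0.012]],"hand":[0,0,0,0,0,0,0]}'; python3 go.py|head -4
python3 - <<'E'
from workcell import bot,eyes
import cv2
c=eyes.camera("side")["color"][:,:,::-1]
cv2.imwrite("pics/s6.png",cv2.resize(c[90:190,200:310],(660,600),interpolation=cv2.INTER_CUBIC))
E
```

```text
clock: 7.28
eef_pos: [0.4945, 0.1849, 0.0561]
tool_rot: [0.572, 0.82, -0.001, -0.001]
ft_force: [0.4, 0.1, 0.3]
grip_width: 0.0
7.275 [0.4945 0.1849 0.0561] [0.4 0.1 0.3] yaw err -0.001 tilt [-0.002 -0.    -1.   ]
a [ 0.0728  0.0557 -0.024 ]
b [-0.0008  0.0002 -0.0239]
c [-0.0744  0.0559 -0.0241]
```

View pics/s6.png

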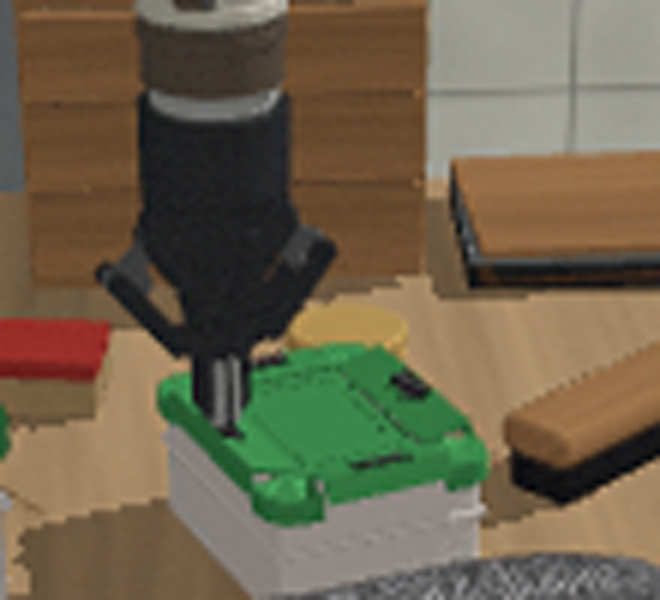

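```bash
python3 -m crank '{"dr":[[0,0,0],[0,0,0],[0,0,0],[0,0,0],[0,0,0],[0,0,0],[0,0,0],[0,0,0]],"travel":[[0,0,0.002],[0,0,0.004],[0,0,0.006],[0,0,0.007],[0,0,0.008],[0,0,0.0095],[0,0,0.011],[0,0,0.011]],"hand":[0,0,0,0,0,0,0,0]}'; python3 go.py|head -4
```

```text
clock: 8.32
eef_pos: [0.4953, 0.1842, 0.0471]
tool_rot: [0.573, 0.82, 0.0, 0.0]
ft_force: [-1.6, -0.4, 5.9]
grip_width: -0.0002
8.325 [0.4953 0.1842 0.0471] [-1.6 -0.4  5.9] yaw err -0.002 tilt [ 0.001  0.    -1.   ]
a [ 0.0738  0.0552 -0.0329]
b [ 0.0001 -0.0003 -0.0329]
c [-0.0734  0.0555 -0.0328]
```

```bash
python3 -m crank '{"dr":[[0,0,0],[0,0,0]],"travel":[[0,0,0.001],[0,0,0.001]],"hand":[0,0]}';python3 -m crank '{"dr":[[0,0,0],[0,0,0],[0,0,0],[0,0,0],[0,0,0],[0,0,0],[0,0,0]],"travel":[[0,0,-0.015],[0,0,-0.03],[-0.03,0.022,-0.035],[-0.0734,0.0555,-0.035],[-0.0734,0.0555,-0.025],[-0.0734,0.0555,-0.012],[-0.0734,0.0555,-0.012]],"hand":[0,0,0,0,0,0,0]}'; python3 go.py
python3 - <<'E'
from workcell import bot,eyes
import cv2
c=eyes.camera("side")["color"][:,:,::-1]
cv2.imwrite("pics/s7.png",cv2.resize(c[90:190,200:310],(660,600),interpolation=cv2.INTER_CUBIC))
E
```

```text
clock: 8.57
eef_pos: [0.4954, 0.1842, 0.047]
tool_rot: [0.573, 0.82, 0.0, 0.0]
ft_force: [-3.3, -0.1, 10.9]
grip_width: -0.0
clock: 9.45
eef_pos: [0.57, 0.1345, 0.0557]
tool_rot: [0.572, 0.82, -0.002, -0.002]
ft_force: [-0.4, -0.2, 0.5]
grip_width: 0.0
9.45 [0.57   0.1345 0.0557] [-0.4 -0.2  0.5] yaw err -0.001 tilt [-0.004 -0.001 -1.   ]
a [ 0.1461  0.0021 -0.0242]
b [ 0.0725 -0.0534 -0.0241]
c [-0.0011  0.0023 -0.0243]
d [ 0.0726  0.0578 -0.0245]
```

View pics/s7.png

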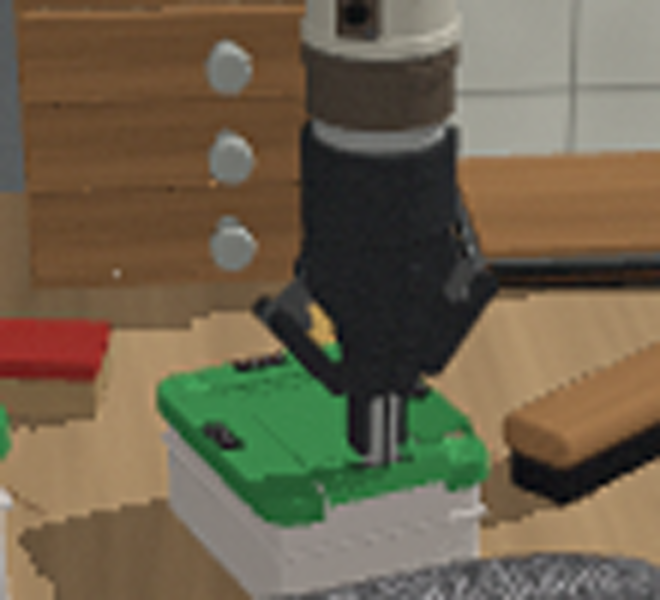

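```bash
python3 -m crank '{"dr":[[0,0,0],[0,0,0],[0,0,0],[0,0,0],[0,0,0],[0,0,0],[0,0,0],[0,0,0]],"travel":[[0,0,0.002],[0,0,0.004],[0,0,0.006],[0,0,0.007],[0,0,0.008],[0,0,0.0095],[0,0,0.0115],[0,0,0.012]],"hand":[0,0,0,0,0,0,0,0]}'; python3 go.py
```

```text
clock: 10.5
eef_pos: [0.5726, 0.1345, 0.047]
tool_rot: [0.573, 0.82, 0.0, 0.0]
ft_force: [-3.4, -1.4, 12.8]
grip_width: 0.0
10.5 [0.5726 0.1345 0.047 ] [-3.4 -1.4 12.8] yaw err -0.002 tilt [ 0.001  0.    -1.   ]
a [ 0.147  -0.0003 -0.033 ]
b [ 0.0733 -0.0557 -0.0331]
c [-0.0002  0.     -0.033 ]
d [ 0.0735  0.0555 -0.033 ]
```

```bash
python3 -m crank '{"dr":[[0,0,0],[0,0,0],[0,0,0],[0,0,0],[0,0,0],[0,0,0],[0,0,0],[0,0,0]],"travel":[[0,0,-0.015],[0,0,-0.03],[0.03,0.022,-0.035],[0.0735,0.0555,-0.035],[0.0735,0.0555,-0.025],[0.0735,0.0555,-0.012],[0.0735,0.0555,-0.012],[0.0735,0.0555,-0.012]],"hand":[0,0,0,0,0,0,0,0]}'; python3 go.py
python3 - <<'E'
from workcell import bot,eyes
import cv2
c=eyes.camera("side")["color"][:,:,::-1]
cv2.imwrite("pics/s8.png",cv2.resize(c[90:190,200:310],(660,600),interpolation=cv2.INTER_CUBIC))
E
```

```text
clock: 11.5
eef_pos: [0.5991, 0.2214, 0.0574]
tool_rot: [0.573, 0.819, -0.0, -0.0]
ft_force: [-0.5, -0.5, -1.2]
grip_width: 0.0001
11.5 [0.5991 0.2214 0.0574] [-0.5 -0.5 -1.2] yaw err -0.003 tilt [-0.001 -0.    -1.   ]
a [ 0.0745 -0.0551 -0.0226]
b [ 0.0007 -0.1105 -0.0225]
c [-0.0727 -0.0546 -0.0226]
d [ 0.001   0.0007 -0.0226]
```

View pics/s8.png

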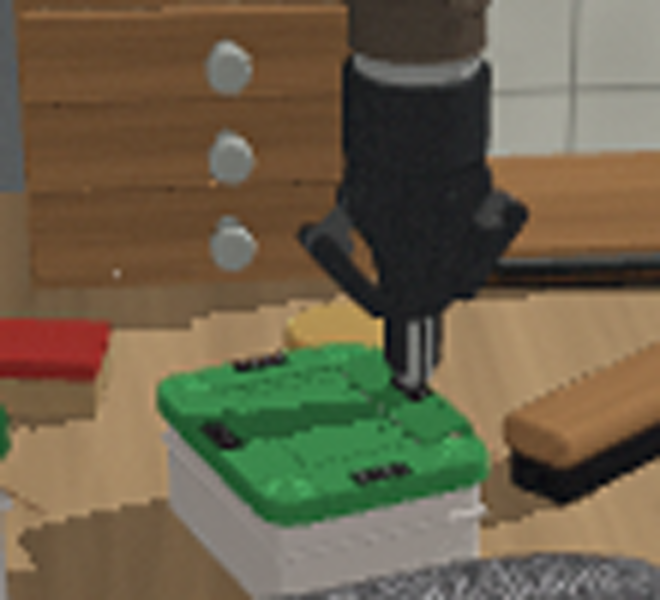

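a, b and c are level; now d, which has its pad under the tip.

```bash
python3 -m crank '{"dr":[[0,0,0],[0,0,0],[0,0,0],[0,0,0],[0,0,0],[0,0,0],[0,0,0],[0,0,0]],"travel":[[0,0,0.002],[0,0,0.004],[0,0,0.006],[0,0,0.007],[0,0,0.008],[0,0,0.0095],[0,0,0.0115],[0,0,0.012]],"hand":[0,0,0,0,0,0,0,0]}'; python3 go.py
python3 -m crank '{"dr":[[0,0,0],[0,0,0],[0,0,0],[0,0,0],[0,0,0],[0,0,0],[0,0,0],[0,0,0]],"travel":[[0,0,-0.015],[0,0,-0.05],[0,0,-0.1],[0,0,-0.14],[0.04,0,-0.15],[0.1,0,-0.15],[0.15,0,-0.15],[0.15,0,-0.15]],"hand":[0,0,0,0,0,0,0,0]}'
python3 - <<'E'
from workcell import bot,eyes
import cv2
c=eyes.camera("side")["color"][:,:,::-1];cv2.imwrite("pics/s9f.png",c)
cv2.imwrite("pics/s9.png",cv2.resize(c[90:190,200:310],(660,600),interpolation=cv2.INTER_CUBIC))
cv2.imwrite("pics/t9.png",eyes.camera("top")["color"][:,:,::-1])
cv2.imwrite("pics/w9.png",eyes.camera("wrist")["color"][:,:,::-1])
E
```

```text
clock: 12.55
eef_pos: [0.5991, 0.2226, 0.047]
tool_rot: [0.573, 0.82, 0.0, 0.0]
ft_force: [-3.6, -1.1, 12.9]
grip_width: -0.0003
12.55 [0.5991 0.2226 0.047 ] [-3.6 -1.1 12.9] yaw err -0.002 tilt [ 0.  0. -1.]
a [ 0.0734 -0.0555 -0.033 ]
b [-0.0003 -0.1109 -0.033 ]
c [-0.0738 -0.0552 -0.033 ]
d [-0.0001  0.0003 -0.033 ]
clock: 13.55
eef_pos: [0.5453, 0.3669, 0.1946]
tool_rot: [0.57, 0.821, -0.001, -0.001]
ft_force: [0.6, -0.1, -0.4]
grip_width: 0.0003
```

View pics/s9.png

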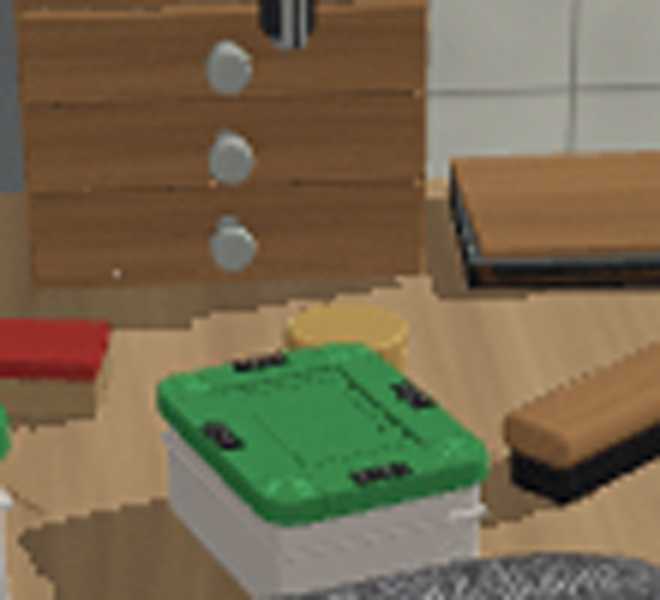

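View pics/t9.png

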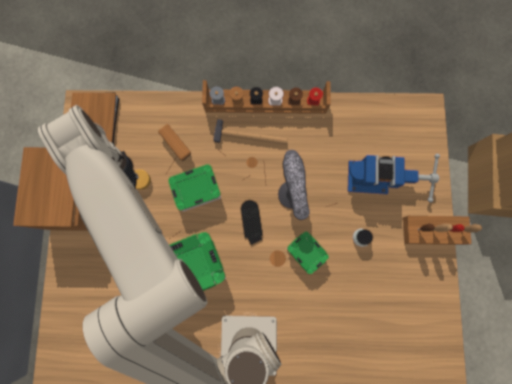

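View pics/s9f.png

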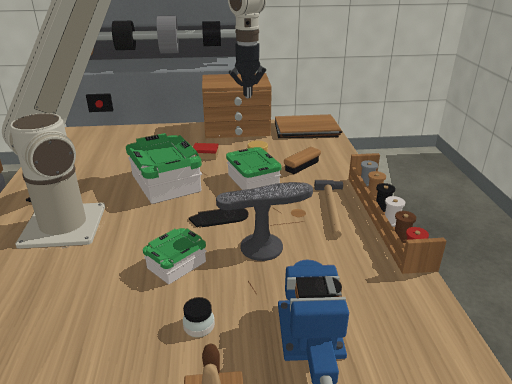

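```bash
python3 -c "
from workcell import bot,job
print(bot.get_obs()['ft_force'],bot.get_obs()['clock']);print(job.job_done())"
```

```text
[ 0.12444819 -0.94387471 -0.44202664] 13.7
the job is handed in; nothing more can be done
None
```

I pressed the four rim sections of the middle-sized tub shut one at a time (+x, +y, -x, -y) with the closed fingertips. I then raised the hand clear and handed the job in at about 13.7 s.

- **Stops:** each section came to a firm stop at the same height, with 11–13 N of upward force at the end of the press.
- **Pictures:** in the last side view all four pads sit low and level with the lid's corners. The tub and the other bench items that can be seen show no movement by eye. The arm hid part of the bench in the last top view.
- **Hand:** the final force reading was about 1 N or less, with nothing touching.
- **Disagreement:** the reported TCP sat about 33 mm below the real fingertips, as the side camera and the contact height both showed. My first descent, aimed by the reported pose, therefore stopped in the air above the +x pad. I then pressed by contact force and pictures instead.

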